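Roll test for label-printer cores

TASK

Check the three cardboard roll cores from the rack on the sloping test board: set each one down across the upper part of the board, at the black line, let go and see what it does. A good core rolls by itself down into the bay under the wire cover, where it stays; a core that stays where you let it go is squashed, so pick it off the board again and leave it in the steel scrap tray. Do not push a core down the board, and leave the mouse, the chime box and the notebook alone.

Things in the scene. Friction and masses are not known exactly. Their poses are not given: they have to be found in the camera images.
- core_a: brown cardboard roll core, 110 mm long, dark hollow ends, 40-85 g; origin at its middle, own y along its length, which lies along the rack's y. Either round (44 mm across) or squashed to a flat oval (50 mm wide, 32 mm high, lying on a flat side, middle 16 mm above its support); name and place do not tell which
- core_b: brown cardboard roll core, 110 mm long, dark hollow ends, 40-85 g; origin at its middle, own y along its length, which lies along the rack's y. Either round (44 mm across) or squashed to a flat oval (50 mm wide, 32 mm high, lying on a flat side, middle 16 mm above its support); name and place do not tell which
- core_c: brown cardboard roll core, 110 mm long, dark hollow ends, 40-85 g; origin at its middle, own y along its length, which lies along the rack's y. Either round (44 mm across) or squashed to a flat oval (50 mm wide, 32 mm high, lying on a flat side, middle 16 mm above its support); name and place do not tell which
- board: plywood test board, tilted 12 degrees, 150 mm wide between rims 18 mm high. Origin on its surface at mid-width on the black release line, 92 mm above the desk; x down the slope along the surface, y across, z out of it. Surface from x = -85 mm (top, open) to 380 mm (end wall). A round core laid across it rolls down as soon as it is free, a squashed one on its flat stays. Place and yaw vary
- bay (a point): point on the board's surface in the middle of the bay, 300 mm down the slope from the black line. The bay reaches from 220 mm to the end wall at 380 mm, has sides and a cover of steel wires 62 mm above the surface, and is open only towards the upper board: cores get in by rolling and cannot be reached from above
- rack: low grey rack, fixed, 280 x 130 mm plate, left or right of the board; origin on the desk under its centre, top 8 mm above the desk. Three places at x = -85, 0, 85 mm, each between four lugs 8 mm high and 4 mm thick, inner faces 27 mm either side of the place's middle line, only 36 to 54 mm from the middle along y: fingers have room at the middle of a core
- scrap: open dark steel scrap tray, fixed, 210 (own x) x 170 mm outside, 55 mm high, walls and floor about 4 mm; origin on the desk under its centre. On the other side of the board from the rack
- mouse: bystander: black computer mouse 105 x 60 x 30 mm, loose on the desk; origin at the centre of its underside
- chime: bystander: white box of a wireless chime, 30 x 65 x 85 mm with a 60 mm aerial, standing loose; origin at the centre of its underside
- book: bystander: light blue notebook 150 x 210 x 20 mm, lying flat; origin at the centre of its underside

How it is judged:
On the way:
1. the squashed core lies still and untouched on the upper part of the board (its middle within 70 mm of the black line along the slope) (x of core_c in the frame of board between -0.07 and 0.07 m and y of core_c in the frame of board between -0.075 and 0.075 m and z of core_c in the frame of board between 0.005 and 0.03 m and contact force between the fingers and core_c below 0.2 N and linear speed of core_c below 0.02 m/s), for 0.2 s.
At the end, for the whole second after the job is handed in: both round cores lie at rest in the covered bay (their middles more than 245 mm down the slope from the black line, between the side walls, under the cover), and the squashed core lies at rest in the scrap tray (its middle inside the walls and less than 60 mm above the desk) (x of core_a in the frame of board between 0.245 and 0.38 m and y of core_a in the frame of board between -0.075 and 0.075 m and z of core_a in the frame of board between 0 and 0.05 m and linear speed of each of core_a, core_b, core_c below 0.03 m/s and x of core_b in the frame of board between 0.245 and 0.38 m and y of core_b in the frame of board between -0.075 and 0.075 m and z of core_b in the frame of board between 0 and 0.05 m and x of core_c in the frame of scrap between -0.1 and 0.1 m and y of core_c in the frame of scrap between -0.08 and 0.08 m and z of core_c in the frame of scrap between 0 and 0.06 m); the robot touches nothing.
It fails at once if a core is touched by the fingers while it lies on the lower part of the board or in the bay (more than 100 mm down the slope from the black line) ((contact force between the fingers and core_a above 0.5 N and x of core_a in the frame of board between 0.1 and 0.38 m and y of core_a in the frame of board between -0.075 and 0.075 m and z of core_a in the frame of board between 0 and 0.035 m) or (contact force between the fingers and core_b above 0.5 N and x of core_b in the frame of board between 0.1 and 0.38 m and y of core_b in the frame of board between -0.075 and 0.075 m and z of core_b in the frame of board between 0 and 0.035 m) or (contact force between the fingers and core_c above 0.5 N and x of core_c in the frame of board between 0.1 and 0.38 m and y of core_c in the frame of board between -0.075 and 0.075 m and z of core_c in the frame of board between 0 and 0.035 m)).
It fails at once if the mouse, the chime box or the notebook is moved by more than 30 mm (distance of any of mouse, chime, book from where it was at the start of the episode above 0.03 m).
It also fails if it takes over 72 s, if anything falls off the work surface, if the arm or the gripper's body presses on something with over 40 N, if the wrist force passes 120 N, or if a joint passes its speed limit or range.

ROBOT

A 6-joint arm with a two-finger parallel gripper is mounted at the origin on the work surface. World frame = base frame: x ahead of the robot, y to its left, z up, the work surface at z = 0. Lengths are in m, angles in rad, forces in N, time in s.
With the tool pointing down it reaches from about 0.375 to 0.975 m from the base axis. Payload 3.8 kg.
Tool frame: the origin (TCP) lies midway between the tips of the shut fingers; the grasp point (between the pads) lies 19 mm behind it; z points along the fingers, y is the direction in which the jaws open and shut (so a half turn about z gives the same grasp; the last joint's range is limited). The gripper opens to 85 mm and grips with 20 to 120 N. Pads are 22 mm wide; open, the fingers measure 114 mm over their backs; the gripper's body (76 mm by 85 mm) begins 54 mm behind the grasp point. The pads swing forward as they close: fully open they stand 13 mm farther back than shut.
Start: joints at [1.169, 0.264, 1.604, -0, 1.274, -0.037], TCP at [0.241, 0.631, 0.231] pointing down, gripper open.
Joint ranges: [-2.63, 2.63], [-0.94, 2.18], [0.31, 2.57], [-1.31, 4.45], [0, 2.66], [-2.55, 2.55]. Speed limits (rad/s): [2.57, 2.57, 3.14, 3.14, 3.14, 3.14].

INTERFACE

Orientations are given as a rotation vector (axis times angle).
In Python, from workcell import bot gives the robot as it stands. The module is installed in compiled form; this text tells all that it offers.
- The arm moves only by the tool move_arm, never from a script. Its argument "steps" is a list of rows, each a list of 5 numbers: the shift along the tool's x, y, z in mm, then the turn about the tool's z in degrees, then the opening in per cent of the stroke, from 0 (shut) to 100 (fully open). In form: [[tx, ty, tz, turn, claw], ...]. A call has 1 to 20 rows; each row is the pose to reach, as a shift and turn from the pose commanded when the call began, along the tool's axes at that moment; what a row does not reach only later rows make up. A row lasts 1/10 s, in which the tool goes at most 50 mm and 8.59 degrees, less where a joint would pass 70% of its speed; a pose out of reach is approached as far as the arm can. A call with a gripper value outside its range is refused whole. The fingers move at their own pace and stop on an object; "newtons" is the grip in N (left out, the last holds). Time passes only in rows, so rows that repeat a pose let the fingers close. It gives the time, the measured TCP pose, the force and the opening at its end, in the units of the state.
- bot.read_state(): the state, without advancing time (a new reading comes with each control period).
- bot.read_camera(name): name is "side" or "top" or "wrist"; returns a dict with "pixels" (480x640x3 uint8, red, green, blue), "depth" (480x640 float32, m along the optical axis (not along the pixel's ray), 0 where there is no reading), "fovy" (degrees; the focal length in pixels is half the picture's height over the tangent of half this angle, whatever the lens; pixels are square), "cx", "cy" (the principal point, pixels), "k1" (the pictures are not rectified: a ray, as slopes to the right and down, at radius r is drawn at 1 + k1 r^2 times it, then the intrinsics apply), "xyz" and "attitude" of the camera in the world. Camera axes: x right, y up, looking along -z (the intrinsics and any distortion apply to the point x, -y, -z); pixel columns grow to the right and rows downward; lengths in m; the calibration is good to about 2 mm. A picture is of the moment at which its call begins.
- bot.finish_job(): hands the job in, once; it reports no verdict.
The state is a dict: "time": time; "q": joint angles; "joint_vel": joint speeds; "joint_torque": joint torques, N m; "tool_pos": TCP position; "tcp_rot": TCP orientation; "wrist_force": force on the tool from outside, world axes, zero at the start; "torque": the same for the moment, N m; "width": opening from 0.0 (shut) to 1.0 (fully open).
Only numpy, scipy, OpenCV 4.12 (cv2) and the standard library are available. Lean on these libraries where they do the work, as an engineer would, in place of code of your own. Each camera call takes 0.05 s, during which the arm holds its last target.

## Working session

There is one attempt and no reset: what is moved stays moved. The work goes in short steps, Python scripts to look and compute and a tool call to move; the robot and the scene stay as the last step left them, time stands still between calls to the robot, and variables do not carry over. Pictures are saved under pics/ and viewed, and the job is handed in when it is done.

Besides the shell and the picture viewer there is one more tool, called after "Request:" as name(argument=value, ...), one argument or row to a line, values as JSON. move_arm: Moves the arm, as the interface text tells. Its arguments: {"type":"object","properties":{"steps":{"type":"array","items":{"type":"array","items":{"type":"number"}}},"newtons":{"type":"number"}},"required":["steps"]}

```bash
mkdir -p pics; cat > h.py <<'E'
import numpy as np,cv2
from scipy.spatial.transform import Rotation as R
from workcell import bot
def cam(n,save=None):
    c=bot.read_camera(n)
    if save: cv2.imwrite('pics/'+save,c['pixels'][:,:,::-1])
    np.savez('last_%s.npz'%n,**c)
    return c
def att(c):
    a=np.array(c['attitude'],float)
    if a.shape==(3,3): return a
    if a.size==4: return None
    return R.from_rotvec(a).as_matrix()
def cloud(c):
    f=240/np.tan(np.radians(float(c['fovy']))/2)
    v,u=np.mgrid[0:480,0:640]
    K=np.array([[f,0,float(c['cx'])],[0,f,float(c['cy'])],[0,0,1]])
    xd=(u-K[0,2])/f; yd=(v-K[1,2])/f
    x,y=xd.copy(),yd.copy(); k=float(c['k1'])
    for _ in range(20):
        s=1+k*(x*x+y*y); x=xd/s;y=yd/s
    d=c['depth']
    P=np.stack([x*d,-y*d,-d],-1)
    W=P@att(c).T+np.array(c['xyz'])
    W[d<=0]=np.nan
    return W
E
python3 - <<'E'
from h import *
s=bot.read_state();print(s)
for n in ['top','side','wrist']:
    c=cam(n,n+'0.png');print(n,c['fovy'],c['cx'],c['cy'],c['k1'],c['xyz'],c['attitude'])
E
```

```text
{'time': 0.0, 'q': array([ 1.16905273e+00,  2.64739885e-01,  1.60541920e+00,  4.12238243e-05,
        1.27369191e+00, -3.68570782e-02]), 'joint_vel': array([ 1.07523609e-03,  2.92914988e-05, -4.67757305e-04,  3.17088308e-04,
        1.76372145e-03, -8.70080218e-04]), 'joint_torque': array([ 1.87094709e-03, -5.15125573e+01, -3.67313182e+01,  1.23426198e-04,
        1.27885115e-02, -1.48683370e-05]), 'tool_pos': array([0.24053736, 0.62988413, 0.22994656]), 'tcp_rot': array([-0.56991027, -3.08892644,  0.00344839]), 'wrist_force': array([ 0.75685239, -0.65572893, -0.59575061]), 'torque': array([-0.01295027,  0.00288404, -0.02348009]), 'width': 0.9989683819888033}
top 44.85327479940758 321.3395178197112 237.0438904476281 -0.08261591185328238 [ 0.42892469 -0.02929777  1.69420115] [ 0.07350393 -0.07616574 -1.5868458 ]
side 54.368541364039416 317.9145155616706 237.72763933360667 -0.11472927173758787 [ 0.53717179 -1.13693172  0.90623329] [ 0.93253379 -0.01343187 -0.07230566]
wrist 63.64324500355271 323.3526439438811 242.34612733393007 -0.05343126843809054 [0.16789358 0.65783622 0.37410502] [-0.27452019 -0.187616    1.19569337]
```

View pics/top0.png

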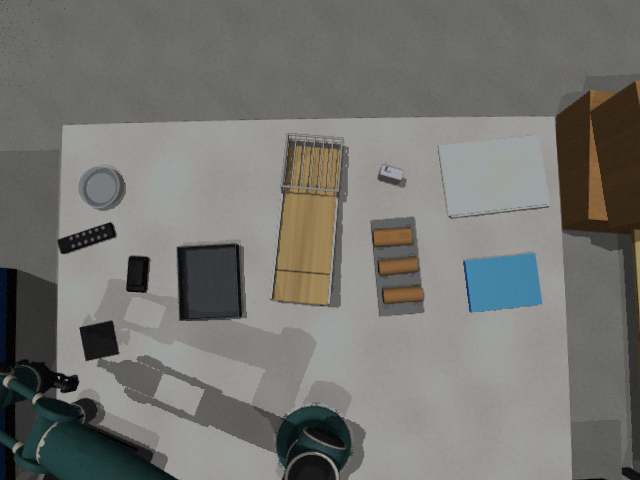

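View pics/side0.png

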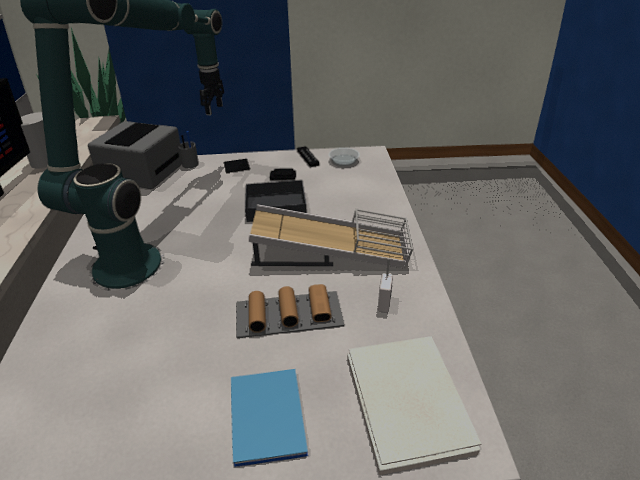

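View pics/wrist0.png

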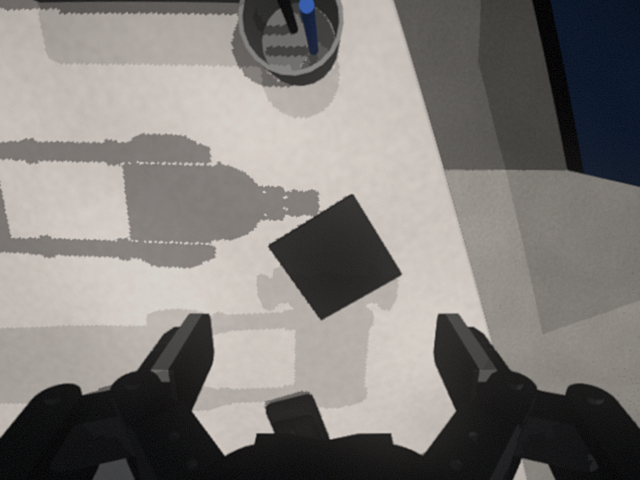

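The top view shows the board from (303,271) at the black line up to the bay at about (313,165). The rack with three cores is at (398,266), the scrap tray at (210,282), the chime at (391,174) and the mouse at (138,273). Next I measure these from depth.

```bash
python3 - <<'E'
from h import *
c=dict(np.load('last_top.npz'));W=cloud(c);im=c['pixels'].astype(int)
hsv=cv2.cvtColor(c['pixels'],cv2.COLOR_RGB2HSV)
print('desk',W[400,480],W[220,430])
# board: fit surface pts
m=np.zeros((480,640),bool);m[205:300,275:340]=1
P=W[m];P=P[np.isfinite(P).all(1)]
A=np.c_[P[:,:2],np.ones(len(P))]
w=np.ones(len(P),bool)
for _ in range(10):
    k=np.linalg.lstsq(A[w],P[w,2],rcond=None)[0]; r=P[:,2]-A@k; w=abs(r)<.004
    if _<3: w=abs(r)<.015
print('plane',k,w.sum(),'tilt',np.degrees(np.arctan(np.hypot(*k[:2]))),'yaw downhill',np.degrees(np.arctan2(-k[1],-k[0])))
for (u,v) in [(276,270),(303,271),(330,275),(273,299),(328,305),(303,285),(303,250)]: print(u,v,W[v,u].round(4))
# cores: brown
m=(hsv[...,1]>110)&(hsv[...,0]<20);m[:,:370]=0;m[:,430:]=0;m[:220]=0;m[310:]=0
n,l,st,ce=cv2.connectedComponentsWithStats(m.astype(np.uint8))
for i in range(1,n):
    if st[i,4]<100: continue
    P=W[l==i];P=P[np.isfinite(P).all(1)]
    mz=np.percentile(P[:,2],[50,90,97]);
    q=P[:,:2];r=cv2.minAreaRect((q*1000).astype(np.float32))
    print('core',st[i],ce[i],mz.round(4),r)
# rack/tray/chime
for nm,(u0,u1,v0,v1),lo,hi in [('tray',(165,255,230,335),.03,.09),('chime',(372,410,155,195),.02,.2),('mouse',(120,155,250,300),.012,.05)]:
    s=W[v0:v1,u0:u1].reshape(-1,3);s=s[(s[:,2]>lo)&(s[:,2]<hi)];print(nm,len(s),cv2.minAreaRect((s[:,:2]*1000).astype(np.float32)),s[:,2].max())
m=(abs(W[...,2]-.008)<.006);u=np.zeros_like(m);u[210:322,360:435]=1
E
python3 - <<'E'
import cv2
a=cv2.imread('pics/top0.png')
cv2.imwrite('pics/cropA.png',cv2.resize(a[120:330,260:430],None,fx=3.4,fy=2.8,interpolation=cv2.INTER_CUBIC)[:600])
b=cv2.imread('pics/side0.png')
cv2.imwrite('pics/cropB.png',cv2.resize(b[200:345,225:420],None,fx=4,fy=4,interpolation=cv2.INTER_CUBIC))
E
```

```text
desk [ 0.1089118  -0.48481651 -0.00516762] [ 0.63470821 -0.35338417  0.00481942]
plane [-0.21301794  0.02201009  0.19678407] 3707 tilt 12.087432865933359 yaw downhill -5.899154577584125
276 270 [0.4926 0.093  0.0932]
303 271 [0.4887 0.0188 0.0903]
330 275 [ 0.4758 -0.055   0.1102]
273 299 [0.4134 0.1008 0.1092]
328 305 [ 0.3925 -0.0493  0.0072]
303 285 [0.45  0.019 0.104]
303 250 [0.5477 0.0184 0.0768]
core [373 227  39  19 637] [392.08477237 236.46467818] [0.0395 0.0454 0.0487] ((586.6173706054688, -236.38119506835938), (50.717952728271484, 110.40522766113281), 3.2940337657928467)
core [378 257  40  18 566] [397.60424028 265.69081272] [0.049  0.056  0.0593] ((501.28411865234375, -249.73541259765625), (40.68183517456055, 112.39673614501953), 4.797203063964844)
core [383 286  40  18 568] [402.12852113 294.30633803] [0.0501 0.0564 0.0586] ((418.90435791015625, -259.8215026855469), (42.31166458129883, 109.76070404052734), 3.2751364707946777)
tray 675 ((464.9466552734375, 289.82171630859375), (209.6648406982422, 170.7169189453125), 2.137449026107788) 0.06652814885168001
chime 351 ((761.2850952148438, -234.3870849609375), (65.04865264892578, 31.83635139465332), 74.01762390136719) 0.15097075336515853
mouse 679 ((485.5496520996094, 505.2011413574219), (121.80406951904297, 66.55140686035156), 2.8104074001312256) 0.04431032572787119
```

View pics/cropA.png

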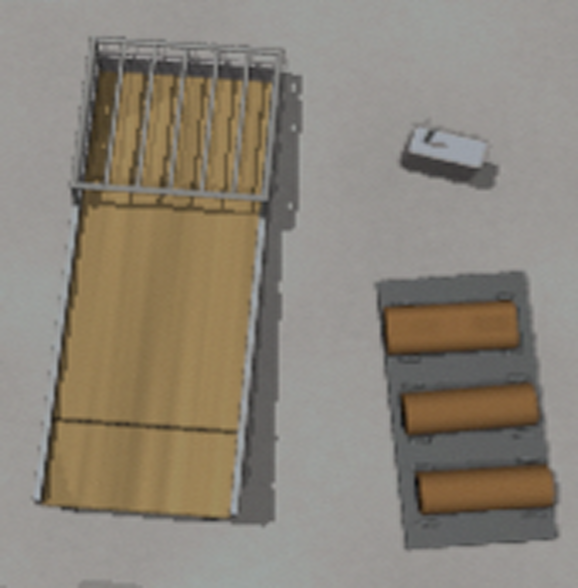

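View pics/cropB.png

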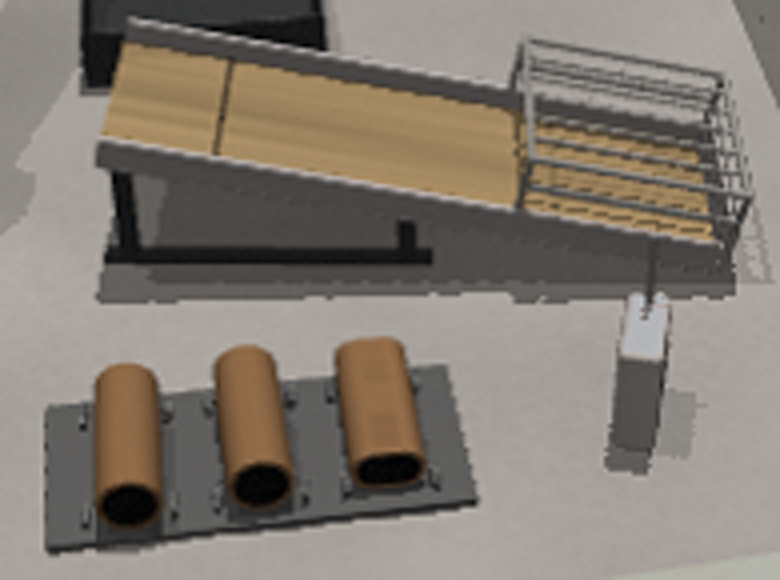

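```bash
cat >> h.py <<'E'
def ray(c,u,v):
    f=240/np.tan(np.radians(float(c['fovy']))/2)
    K=np.array([[f,0,float(c['cx'])],[0,f,float(c['cy'])],[0,0,1.]])
    p=cv2.undistortPointsIter(np.array([[[u,v]]],float),K,np.array([float(c['k1']),0,0,0]),None,None,(3,100,1e-10))[0,0]
    return att(c)@np.array([p[0],-p[1],-1])
def atz(c,u,v,z):
    d=ray(c,u,v);o=np.array(c['xyz'],float);return o+d*(z-o[2])/d[2]
E
python3 - <<'E'
from h import *
c=dict(np.load('last_top.npz'))
cr=lambda u,v:(u/3.4+260-.35,v/2.8+120-.32)
def pr(n,pts,z):
    for p in pts: print(n,atz(c,*cr(*p),z)[:2].round(4))
pr('line',[(55,420),(238,432)],.092)
pr('top corners in',[(45,505),(232,518)],.092+.085*np.sin(np.radians(12)))
pr('rack corners',[(378,283),(526,271),(407,548),(556,537)],.008)
hsv=cv2.cvtColor(c['pixels'],cv2.COLOR_RGB2HSV)
m=(hsv[...,1]>110)&(hsv[...,0]<20);m[:,:370]=0;m[:,430:]=0;m[:220]=0;m[310:]=0
n,l,st,ce=cv2.connectedComponentsWithStats(m.astype(np.uint8))
for i,z in zip(range(1,n),[.024+.003,.03+.004,.03+.004]):
    print(ce[i],atz(c,*ce[i],z).round(4), cv2.minAreaRect(np.array([atz(c,u,v,z)[:2]*1000 for v,u in np.argwhere(l==i)],np.float32)))
pr('tray',[],.055)
for p in [(178,246),(240,243),(181,320),(242,318)]: print('tray',atz(c,*p,.055).round(3))
E
```

```text
line [0.4935 0.0936]
line [ 0.4792 -0.0544]
top corners in [0.4106 0.1011]
top corners in [ 0.3956 -0.0478]
rack corners [ 0.635 -0.179]
rack corners [ 0.6455 -0.3071]
rack corners [ 0.3599 -0.1968]
rack corners [ 0.3686 -0.324 ]
[392.08477237 236.46467818] [ 0.586  -0.2375  0.027 ] ((586.1443481445312, -237.62432861328125), (48.53207015991211, 112.22306060791016), 2.982292413711548)
[397.60424028 265.69081272] [ 0.5011 -0.2501  0.034 ] ((501.1825256347656, -250.25582885742188), (41.22245788574219, 112.89591979980469), 4.6552910804748535)
[402.12852113 294.30633803] [ 0.4194 -0.2607  0.034 ] ((419.3345947265625, -260.974609375), (41.575096130371094, 112.05126190185547), 3.2281808853149414)
tray [0.567 0.374 0.055]
tray [0.572 0.197 0.055]
tray [0.358 0.365 0.055]
tray [0.361 0.193 0.055]
```

```bash
cat >> h.py <<'E'
def go(x,y,z,az):
    s=bot.read_state();M=R.from_rotvec(s['tcp_rot']).as_matrix();p=np.array(s['tool_pos'])
    d=M.T@(np.array([x,y,z])-p)*1000
    a=np.degrees(np.arctan2(M[1,1],M[0,1]))
    t=-(az-a); t=(t+90)%180-90
    print('t=%.2f pos'%s['time'],p.round(4),'az %.1f q6 %.2f w %.3f F'%(a,s['q'][5],s['width']),np.round(s['wrist_force'],1),'zaxis',M[:,2].round(3))
    print('SHIFT',d.round(1),'turn %.1f (lin %.0f)'%(t,np.linalg.norm(d)))
E
python3 -c "
from h import *
go(.501,-.25,.16,4.2)"
```

```text
t=0.15 pos [0.2406 0.6301 0.2302] az 69.1 q6 -0.04 w 0.997 F [-0.4  0.7  0.7] zaxis [-0.001 -0.002 -1.   ]
SHIFT [-557.2 -729.1   71.5] turn 64.9 (lin 920)
```

Request:
move_arm(
  steps=[
    [-557,-729,0,65,75],
    [-557,-729,0,65,75],
    [-557,-729,0,65,75],
    [-557,-729,0,65,75],
    [-557,-729,0,65,75],
    [-557,-729,0,65,75],
    [-557,-729,0,65,75],
    [-557,-729,0,65,75],
    [-557,-729,0,65,75],
    [-557,-729,0,65,75],
    [-557,-729,0,65,75],
    [-557,-729,0,65,75],
    [-557,-729,0,65,75],
    [-557,-729,0,65,75],
    [-557,-729,0,65,75],
    [-557,-729,0,65,75],
    [-557,-729,0,65,75],
    [-557,-729,0,65,75],
    [-557,-729,0,65,75],
    [-557,-729,0,65,75],
  ],
  newtons=30,
)

```text
time: 2.15
tool_pos: [0.5011, -0.2514, 0.2307]
tcp_rot: [-2.144, -2.295, 0.001]
wrist_force: [0.5, 0.1, -0.4]
width: 0.747
```

```bash
python3 -c "
from h import *
go(.501,-.25,.14,4.2)"
```

```text
t=2.15 pos [ 0.5011 -0.2514  0.2307] az 3.9 q6 -0.58 w 0.747 F [ 0.5  0.1 -0.4] zaxis [-0.001  0.    -1.   ]
SHIFT [ 1.4  0.  90.7] turn -0.3 (lin 91)
```

Now a wrist look to refine the pose.

```bash
python3 -c "
from h import *
c=cam('wrist','w1.png')
W=cloud(c)
hsv=cv2.cvtColor(c['pixels'],cv2.COLOR_RGB2HSV)
m=((hsv[...,1]>110)&(hsv[...,0]<20)&(W[...,2]<.07)&(W[...,2]>.009)&(W[...,1]<-.15)).astype(np.uint8)
n,l,st,ce=cv2.connectedComponentsWithStats(m)
for i in range(1,n):
    if st[i,4]<300: continue
    P=W[l==i];print(st[i],cv2.minAreaRect((P[:,:2]*1000).astype(np.float32)),np.percentile(P[:,2],[50,95,99]).round(4))
"
```

```text
[ 389  138   61  123 6009] ((586.2467651367188, -236.9731903076172), (46.490047454833984, 109.27749633789062), 2.2923717498779297) [0.0409 0.0425 0.0431]
[ 301  146   47  126 5260] ((502.5263671875, -249.49563598632812), (40.8691291809082, 109.15071868896484), 4.929111957550049) [0.0511 0.0539 0.0546]
[ 207  152   52  125 5094] ((422.8635559082031, -259.7704772949219), (40.08877182006836, 109.10018157958984), 3.085418462753296) [0.0509 0.0537 0.0543]
```

View pics/w1.png

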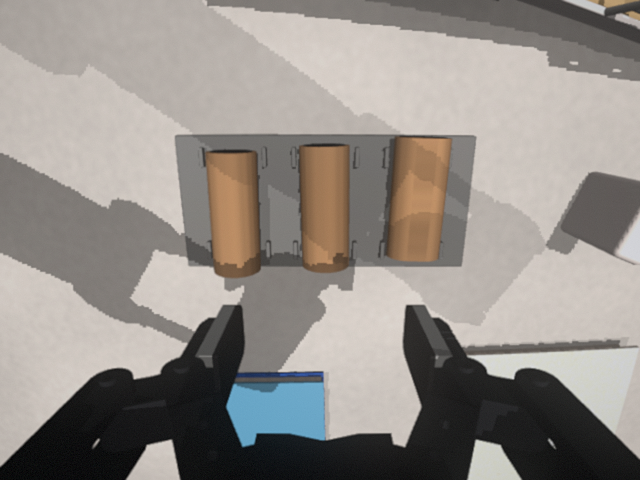

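The wrist view shows the three cores at (233,210), (325,205) and (420,200). The right one is wider with a 43 mm top against 54 mm, so it looks flat. I take the middle one first.

Request:
move_arm(
  steps=[
    [2,1,50,0,75],
    [2,1,100,0,75],
    [2,1,150,0,75],
    [2,1,190,0,75],
    [2,1,216,0,75],
    [2,1,216,0,75],
    [2,1,216,0,30],
    [2,1,216,0,30],
    [2,1,216,0,30],
    [2,1,216,0,30],
    [2,1,216,0,30],
    [2,1,216,0,30],
  ],
  newtons=25,
)

```text
time: 3.4
tool_pos: [0.5031, -0.2477, 0.017]
tcp_rot: [2.139, 2.297, 0.001]
wrist_force: [-1.2, 1.7, 6.8]
width: 0.502
```

```bash
python3 -c "
from h import *
go(.4864,.0196,.23,-5.6)"
```

```text
t=3.40 pos [ 0.5031 -0.2477  0.017 ] az 4.1 q6 -0.57 w 0.502 F [-1.2  1.7  6.8] zaxis [ 0.002 -0.001 -1.   ]
SHIFT [ 267.5    2.8 -213.3] turn 9.7 (lin 342)
```

Request:
move_arm(
  steps=[
    [0,0,-50,0,30],
    [0,0,-100,0,30],
    [0,0,-150,0,30],
    [40,1,-180,2,30],
    [85,2,-180,4,30],
    [130,3,-180,6,30],
    [175,4,-180,8,30],
    [220,5,-180,9.7,30],
    [250,5,-180,9.7,30],
    [267,5,-150,9.7,30],
    [267,5,-140,9.7,30],
    [267,5,-140,9.7,30],
  ],
)

```text
time: 4.6
tool_pos: [0.4858, 0.0195, 0.1532]
tcp_rot: [-2.324, -2.11, 0.006]
wrist_force: [-0.2, 1.1, -0.8]
width: 0.505
```

```bash
python3 -c "
from h import *
go(.489,.019,.104,-5.6)
cam('side','s2.png');cam('wrist','w2.png')
a=cv2.imread('pics/s2.png');cv2.imwrite('pics/s2c.png',cv2.resize(a[150:300,200:420],None,fx=3.5,fy=3.5))"
```

```text
t=4.60 pos [0.4858 0.0195 0.1532] az -5.5 q6 0.09 w 0.505 F [-0.2  1.1 -0.8] zaxis [-0.005 -0.    -1.   ]
SHIFT [-0.2  3.5 49.1] turn 0.1 (lin 49)
```

View pics/s2c.png

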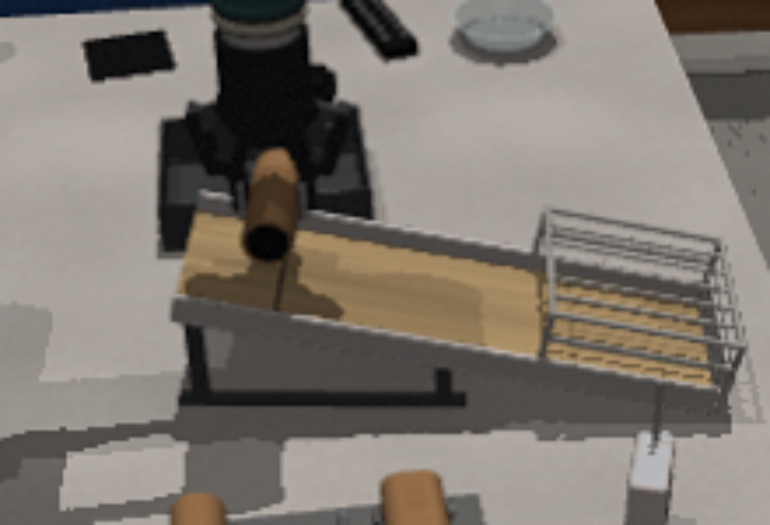

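View pics/w2.png

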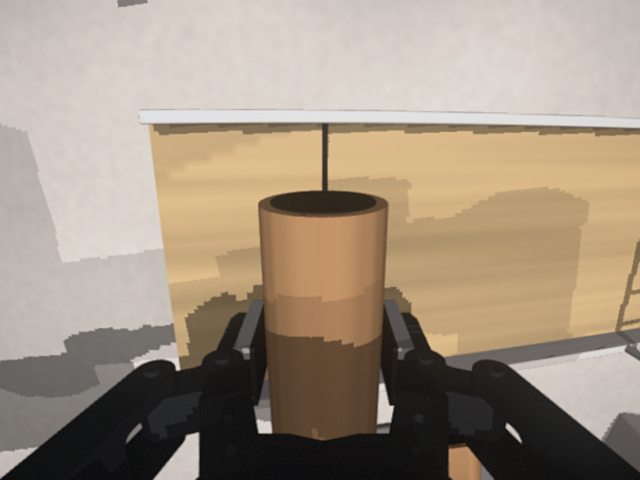

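The core is held over the black line (line at u=325, core axis at u=323) and aligned across the board. I lower it and release.

Request:
move_arm(
  steps=[
    [0,3,25,0,30],
    [0,3,42,0,30],
    [0,3,49,0,30],
    [0,3,49,0,30],
    [0,3,49,0,30],
  ],
)

```text
time: 5.2
tool_pos: [0.4918, 0.0187, 0.1074]
tcp_rot: [2.327, 2.108, 0.002]
wrist_force: [-0.1, -0.5, -0.5]
width: 0.503
```

```bash
python3 -c "
from h import *
go(.489,.019,.104,-5.6)"
```

```text
t=5.20 pos [0.4918 0.0187 0.1074] az -5.7 q6 0.09 w 0.503 F [-0.1 -0.5 -0.5] zaxis [ 0.002 -0.    -1.   ]
SHIFT [ 0.  -2.8  3.4] turn -0.1 (lin 4)
```

Request:
move_arm(
  steps=[
    [0,0,3,0,30],
    [0,0,4,0,30],
    [0,0,4,0,75],
    [0,0,3,0,80],
    [0,0,0,0,80],
    [0,0,-25,0,80],
    [0,0,-70,0,80],
    [0,0,-100,0,80],
    [0,0,-100,0,80],
  ],
)

```text
time: 6.1
tool_pos: [0.4947, 0.0193, 0.2125]
tcp_rot: [2.322, 2.105, 0.013]
wrist_force: [-0.7, -0.7, 0.3]
width: 0.8
```

```bash
python3 -c "
from h import *
go(.4215,-.2600,.2,4.2)
cam('side','s3.png')
a=cv2.imread('pics/s3.png');cv2.imwrite('pics/s3c.png',cv2.resize(a[150:300,200:420],None,fx=3.5,fy=3.5))"
```

```text
t=6.10 pos [0.4947 0.0193 0.2125] az -5.6 q6 0.09 w 0.800 F [-0.7 -0.7  0.3] zaxis [ 0.011 -0.    -1.   ]
SHIFT [-285.1  -45.8   11.7] turn -9.8 (lin 289)
```

View pics/s3c.png

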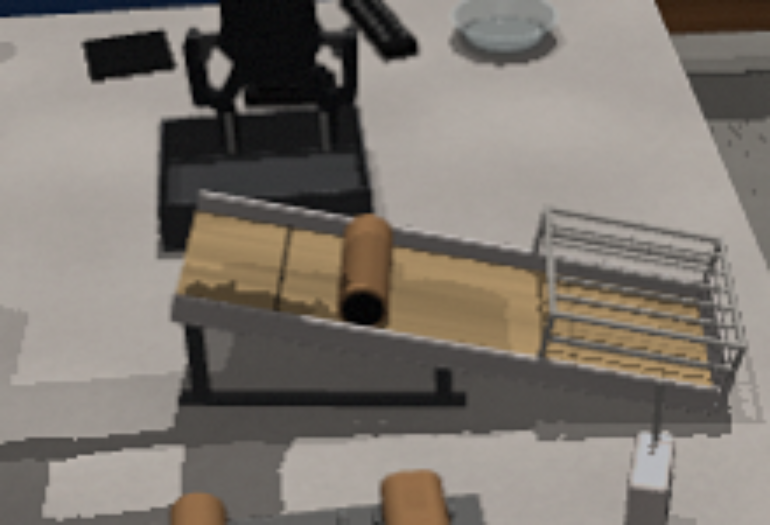

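It is rolling down the board by itself, now near (365,270) in the crop. I go for the next core at the near end.

Request:
move_arm(
  steps=[
    [-50,-8,0,-2,75],
    [-100,-16,0,-4,75],
    [-150,-24,0,-6,75],
    [-200,-32,0,-8,75],
    [-250,-40,0,-9.8,75],
    [-285,-46,20,-9.8,75],
    [-285,-46,60,-9.8,75],
    [-285,-46,80,-9.8,75],
    [-285,-46,80,-9.8,75],
    [-285,-46,80,-9.8,75],
  ],
)

```text
time: 7.15
tool_pos: [0.4165, -0.2593, 0.1254]
tcp_rot: [-2.137, -2.299, 0.001]
wrist_force: [0.1, -0.4, 0.0]
width: 0.752
```

```bash
python3 -c "
from h import *
go(.4215,-.2600,.0165,4.2)
cam('side','s4.png');cam('wrist','w4.png')
a=cv2.imread('pics/s4.png');cv2.imwrite('pics/s4c.png',cv2.resize(a[180:345,225:425],None,fx=3.5,fy=3.5))"
```

```text
t=7.15 pos [ 0.4165 -0.2593  0.1254] az 4.2 q6 -0.68 w 0.752 F [ 0.1 -0.4  0. ] zaxis [-0.002  0.001 -1.   ]
SHIFT [ -1.3   5.2 108.9] turn 0.0 (lin 109)
```

View pics/s4c.png

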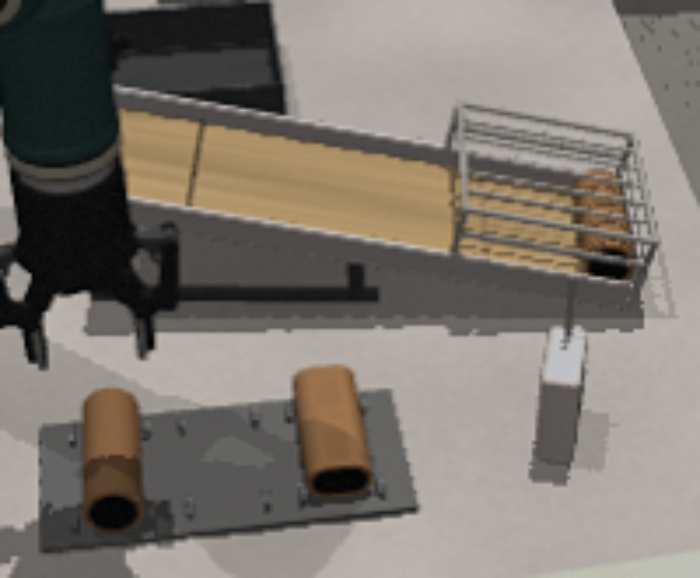

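View pics/w4.png

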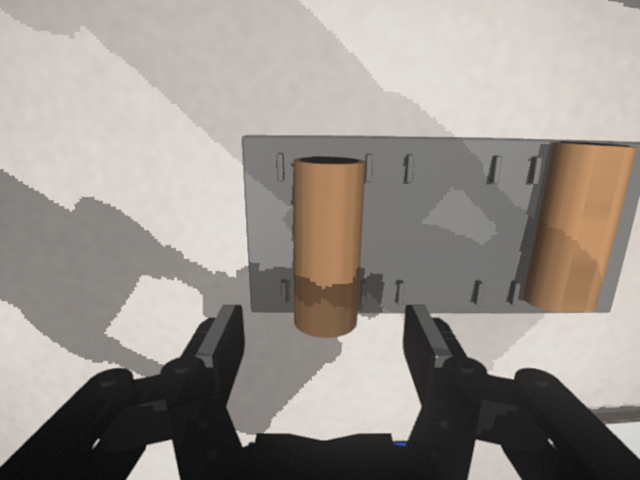

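The first core is in the bay against the end wall. The wrist view shows the near core centred between the fingers at u=326, so I descend.

Request:
move_arm(
  steps=[
    [-1,3,45,0,75],
    [-1,3,85,0,75],
    [-1,3,109,0,75],
    [-1,3,110,0,75],
    [-1,3,110,0,75],
    [-1,3,110,0,30],
    [-1,3,110,0,30],
    [-1,3,110,0,30],
    [-1,3,110,0,30],
    [-1,3,110,0,30],
    [-1,3,110,0,30],
  ],
)

```text
time: 8.35
tool_pos: [0.4223, -0.2619, 0.0189]
tcp_rot: [2.135, 2.298, 0.001]
wrist_force: [-1.0, 0.5, 7.6]
width: 0.504
```

```bash
python3 -c "
from h import *
go(.488,.0195,.16,-5.6)"
```

```text
t=8.35 pos [ 0.4223 -0.2619  0.0189] az 4.2 q6 -0.68 w 0.504 F [-1.   0.5  7.6] zaxis [ 0.004 -0.003 -1.   ]
SHIFT [ 275.5   86.7 -141.6] turn 9.8 (lin 322)
```

Request:
move_arm(
  steps=[
    [0,0,-50,0,30],
    [0,0,-100,0,30],
    [0,0,-150,0,30],
    [40,12,-175,2,30],
    [85,26,-175,4,30],
    [130,40,-175,6,30],
    [175,54,-175,8,30],
    [220,70,-175,9.8,30],
    [258,82,-165,9.8,30],
    [275,85,-145,9.8,30],
    [275,85,-140,9.8,30],
    [275,85,-140,9.8,30],
    [275,85,-140,9.8,30],
  ],
)

```text
time: 9.65
tool_pos: [0.4852, 0.019, 0.157]
tcp_rot: [2.327, 2.109, 0.001]
wrist_force: [0.6, 0.3, -0.7]
width: 0.506
```

```bash
python3 -c "
from h import *
go(.490,.0195,.103,-5.6)
cam('wrist','w5.png')"
```

```text
t=9.65 pos [0.4852 0.019  0.157 ] az -5.6 q6 0.09 w 0.506 F [ 0.6  0.3 -0.7] zaxis [ 0.001 -0.    -1.   ]
SHIFT [ 1.   4.7 54. ] turn -0.0 (lin 54)
```

View pics/w5.png

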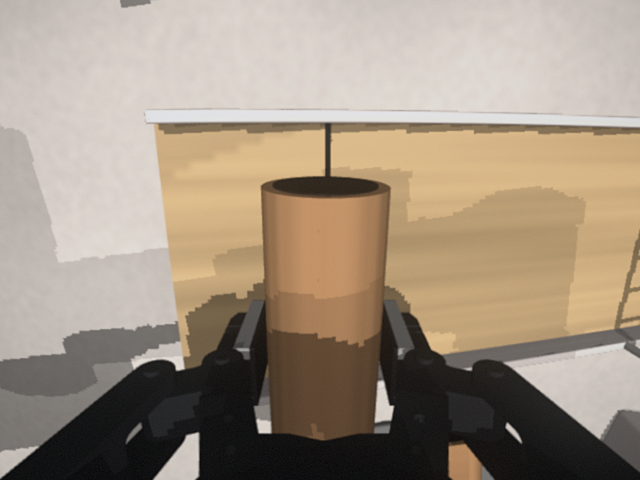

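The core is at u=326 and the line at u=328, so it is aligned. I lower and release it as before.

Request:
move_arm(
  steps=[
    [0,3,25,0,30],
    [0,3,42,0,30],
    [0,3,51,0,30],
    [0,3,54,0,30],
    [0,3,54,0,30],
    [0,3,54,0,75],
    [0,3,53,0,80],
    [0,3,50,0,80],
    [0,3,25,0,80],
    [0,3,-20,0,80],
    [0,3,-50,0,80],
    [0,3,-50,0,80],
  ],
)

```text
time: 10.9
tool_pos: [0.4918, 0.0196, 0.2125]
tcp_rot: [2.322, 2.105, 0.013]
wrist_force: [-0.1, 0.4, -0.3]
width: 0.799
```

```bash
python3 -c "
from h import *
go(.586,-.237,.2,4.2)
cam('side','s6.png')
a=cv2.imread('pics/s6.png');cv2.imwrite('pics/s6c.png',cv2.resize(a[150:300,200:420],None,fx=3.5,fy=3.5))"
```

```text
t=10.90 pos [0.4918 0.0196 0.2125] az -5.6 q6 0.09 w 0.799 F [-0.1  0.4 -0.3] zaxis [ 0.011 -0.    -1.   ]
SHIFT [-246.2  118.6   13.5] turn -9.8 (lin 274)
```

View pics/s6c.png

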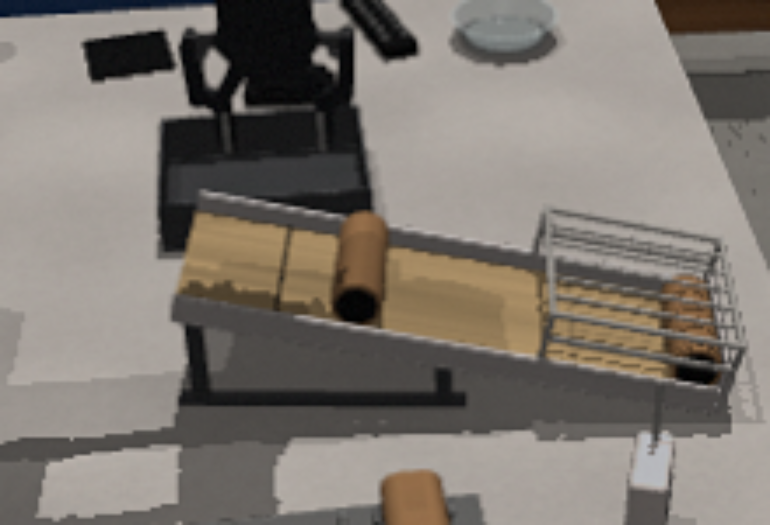

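It is rolling too, now at (360,265) with the first core resting at (690,330). I go for the third core.

Request:
move_arm(
  steps=[
    [-45,20,0,-2,75],
    [-90,42,0,-4,75],
    [-135,64,0,-6,75],
    [-180,86,0,-8,75],
    [-225,108,0,-9.8,75],
    [-246,118,20,-9.8,75],
    [-246,118,60,-9.8,75],
    [-246,118,80,-9.8,75],
    [-246,118,80,-9.8,75],
    [-246,118,80,-9.8,75],
  ],
)

```text
time: 11.95
tool_pos: [0.5804, -0.2363, 0.125]
tcp_rot: [-2.137, -2.299, 0.001]
wrist_force: [0.6, 0.4, -0.1]
width: 0.748
```

```bash
python3 -c "
from h import *
go(.586,-.237,.0115,4.2)
cam('wrist','w7.png');c=cam('top','t7.png')
a=cv2.imread('pics/t7.png');cv2.imwrite('pics/t7c.png',cv2.resize(a[120:330,170:430],None,fx=2.8,fy=2.8))"
```

```text
t=11.95 pos [ 0.5804 -0.2363  0.125 ] az 4.2 q6 -0.50 w 0.748 F [ 0.6  0.4 -0.1] zaxis [-0.003  0.001 -1.   ]
SHIFT [ -1.2   5.8 113.4] turn 0.0 (lin 114)
```

View pics/w7.png

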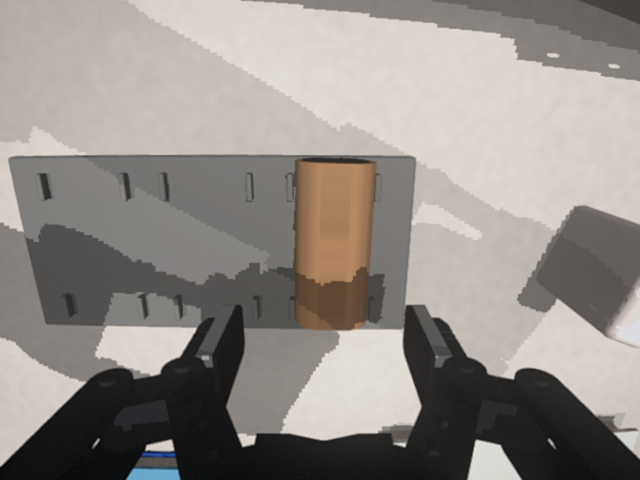

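View pics/t7c.png

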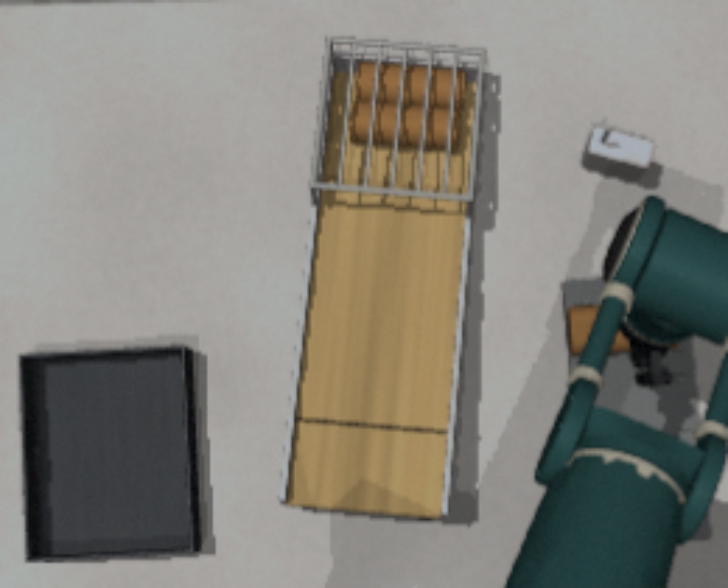

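Both round cores lie in the bay, rows at about (410,85) and (405,125) in the crop. The third core is centred at u=334, so I shift about 6 mm and grip it.

Request:
move_arm(
  steps=[
    [-1,5,45,0,78],
    [-1,5,85,0,78],
    [-1,5,108,0,78],
    [-1,5,112,0,78],
    [-1,5,112,0,78],
    [-1,5,112,0,35],
    [-1,5,112,0,35],
    [-1,5,112,0,35],
    [-1,5,112,0,35],
    [-1,5,112,0,35],
    [-1,5,112,0,35],
  ],
)

```text
time: 13.15
tool_pos: [0.5888, -0.2384, 0.0174]
tcp_rot: [2.135, 2.298, 0.003]
wrist_force: [0.2, -0.0, 6.9]
width: 0.573
```

```bash
python3 -c "
from h import *
go(.488,.0195,.16,-5.6)"
```

```text
t=13.15 pos [ 0.5888 -0.2384  0.0174] az 4.2 q6 -0.50 w 0.573 F [ 0.2 -0.   6.9] zaxis [ 0.005 -0.002 -1.   ]
SHIFT [ 264.3  -81.  -143.7] turn 9.8 (lin 311)
```

Request:
move_arm(
  steps=[
    [0,0,-20,0,35],
    [0,0,-50,0,35],
    [0,0,-90,0,35],
    [0,0,-130,0,35],
    [0,0,-165,0,35],
    [35,-10,-175,2,35],
    [75,-22,-175,4,35],
    [120,-36,-175,6,35],
    [165,-50,-175,8,35],
    [210,-65,-175,9.8,35],
    [248,-77,-165,9.8,35],
    [264,-82,-148,9.8,35],
    [264,-82,-140,9.8,35],
    [264,-82,-140,9.8,35],
  ],
)

```text
time: 14.55
tool_pos: [0.4843, 0.0199, 0.1534]
tcp_rot: [-2.325, -2.111, 0.002]
wrist_force: [0.4, 0.5, -1.4]
width: 0.574
```

```bash
python3 -c "
from h import *
go(.490,.0195,.107,-5.6)
cam('wrist','w8.png')
cam('side','s8.png')
a=cv2.imread('pics/s8.png');cv2.imwrite('pics/s8c.png',cv2.resize(a[150:300,200:420],None,fx=3.5,fy=3.5))"
```

```text
t=14.55 pos [0.4843 0.0199 0.1534] az -5.5 q6 0.09 w 0.574 F [ 0.4  0.5 -1.4] zaxis [-0.002 -0.    -1.   ]
SHIFT [ 0.2  5.8 46.4] turn 0.1 (lin 47)
```

View pics/w8.png

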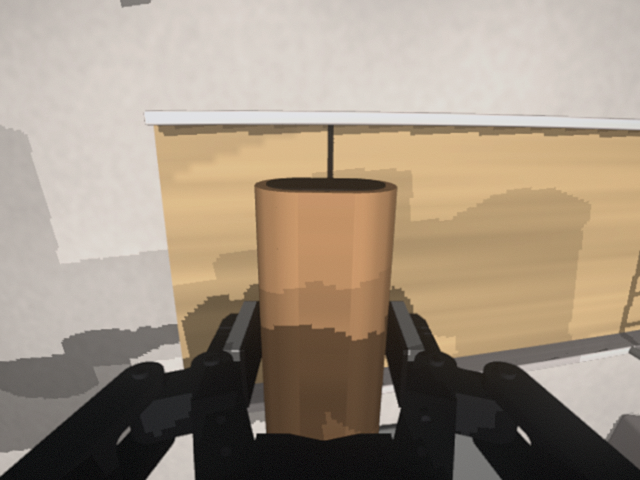

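View pics/s8c.png

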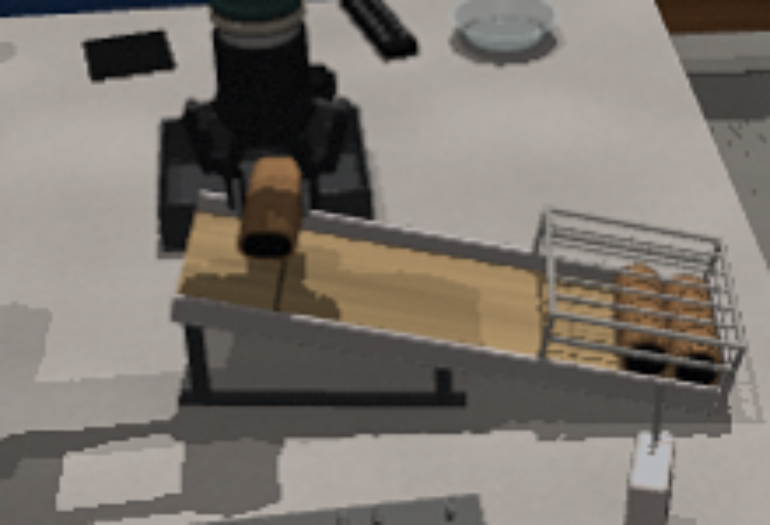

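Request:
move_arm(
  steps=[
    [0,4,20,0,35],
    [0,4,35,0,35],
    [0,4,42,0,35],
    [0,4,44,0,35],
    [0,4,44,0,35],
    [0,4,44,0,35],
  ],
)

```text
time: 15.25
tool_pos: [0.4901, 0.0192, 0.1112]
tcp_rot: [2.327, 2.109, 0.002]
wrist_force: [-0.4, 0.5, -0.4]
width: 0.571
```

```bash
python3 -c "
from h import *
go(.490,.0195,.104,-5.6)
cam('side','s9.png')
a=cv2.imread('pics/s9.png');cv2.imwrite('pics/s9c.png',cv2.resize(a[180:260,230:340],None,fx=6,fy=6))"
```

```text
t=15.25 pos [0.4901 0.0192 0.1112] az -5.6 q6 0.09 w 0.571 F [-0.4  0.5 -0.4] zaxis [ 0.002 -0.    -1.   ]
SHIFT [ 0.3 -0.2  7.2] turn -0.0 (lin 7)
```

View pics/s9c.png

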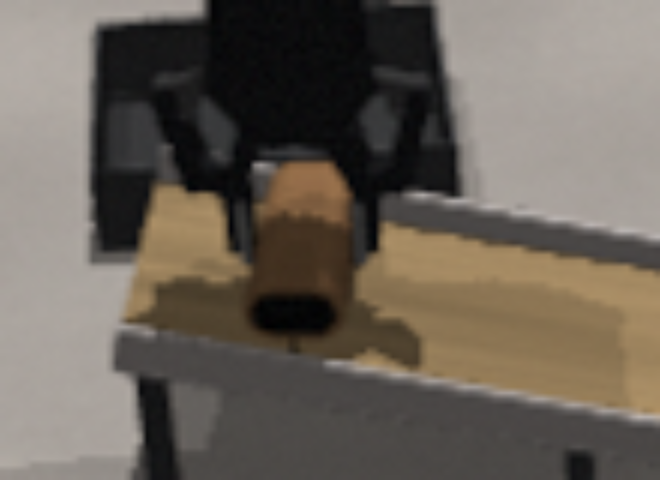

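Still a few mm above the board with no contact force. I lower it further.

Request:
move_arm(
  steps=[
    [0,0,4,0,35],
    [0,0,6,0,35],
    [0,0,7,0,35],
    [0,0,7,0,35],
  ],
)

```text
time: 15.7
tool_pos: [0.4892, 0.0195, 0.1033]
tcp_rot: [-2.327, -2.11, 0.0]
wrist_force: [-0.2, 1.0, -0.9]
width: 0.571
```

```bash
python3 -c "
from h import *
go(.490,.0195,.104,-5.6)"
```

```text
t=15.70 pos [0.4892 0.0195 0.1033] az -5.6 q6 0.09 w 0.571 F [-0.2  1.  -0.9] zaxis [-0. -0. -1.]
SHIFT [ 0.   0.8 -0.7] turn 0.0 (lin 1)
```

Request:
move_arm(
  steps=[
    [0,0,1,0,35],
    [0,0,2,0,35],
    [0,0,2,0,35],
    [0,0,2,0,35],
  ],
)

```text
time: 16.1
tool_pos: [0.49, 0.0195, 0.1029]
tcp_rot: [2.326, 2.11, 0.001]
wrist_force: [-1.7, -1.1, 8.6]
width: 0.572
```

Contact (8.6 N). I back off a millimetre, open and lift.

Request:
move_arm(
  steps=[
    [0,0,-1,0,35],
    [0,0,-1,0,62],
    [0,0,-1,0,72],
    [0,0,-1,0,78],
    [0,0,-2,0,78],
    [0,0,-15,0,78],
    [0,0,-40,0,78],
    [0,0,-80,0,78],
    [0,0,-100,0,78],
    [0,0,-100,0,78],
    [0,0,-100,0,78],
    [0,0,-100,0,78],
    [0,0,-100,0,78],
  ],
)

```text
time: 17.4
tool_pos: [0.4881, 0.0195, 0.1996]
tcp_rot: [-2.326, -2.109, 0.004]
wrist_force: [0.3, 0.0, -0.2]
width: 0.781
```

```bash
python3 -c "
from h import *
go(.490,.0195,.107,-5.6)
c=cam('wrist','w10.png')
W=cloud(c)
hsv=cv2.cvtColor(c['pixels'],cv2.COLOR_RGB2HSV)
np.save('W10.npy',W)
cam('side','s10.png')
a=cv2.imread('pics/s10.png');cv2.imwrite('pics/s10c.png',cv2.resize(a[150:300,200:420],None,fx=3.5,fy=3.5))"
```

```text
t=17.40 pos [0.4881 0.0195 0.1996] az -5.6 q6 0.09 w 0.781 F [ 0.3  0.  -0.2] zaxis [-0.003  0.    -1.   ]
SHIFT [ 0.3  2.2 92.6] turn -0.0 (lin 93)
```

View pics/w10.png

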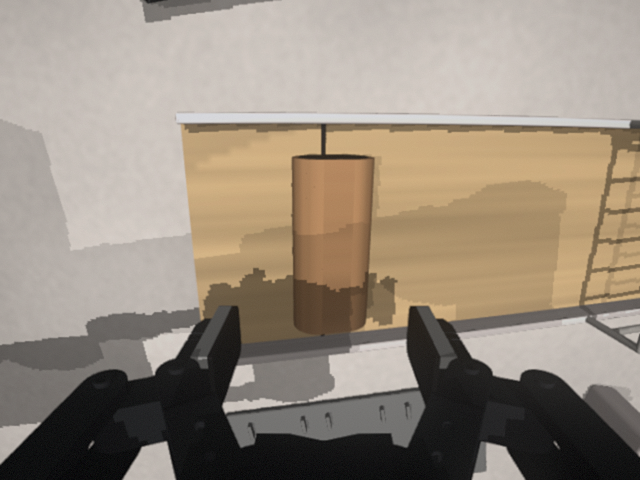

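View pics/s10c.png

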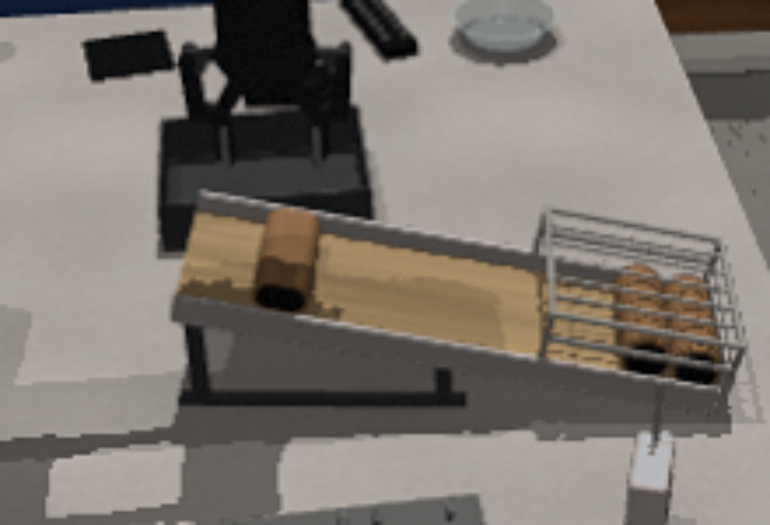

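The third core stays on the line, so it is squashed. The wrist view shows it at u=331, line at u=324, still. I pick it off again.

Request:
move_arm(
  steps=[
    [0,6,40,0,78],
    [0,6,75,0,78],
    [0,6,92,0,78],
    [0,6,97,0,78],
    [0,6,99,0,78],
    [0,6,100,0,78],
    [0,6,100,0,78],
  ],
)

```text
time: 18.2
tool_pos: [0.4964, 0.0189, 0.1025]
tcp_rot: [2.326, 2.109, 0.003]
wrist_force: [0.5, -0.4, 0.9]
width: 0.782
```

```bash
python3 -c "
from h import *
go(.494,.0195,.099,-5.6)
cam('side','s11.png')
a=cv2.imread('pics/s11.png');cv2.imwrite('pics/s11c.png',cv2.resize(a[180:260,230:340],None,fx=6,fy=6))"
```

```text
t=18.20 pos [0.4964 0.0189 0.1025] az -5.6 q6 0.09 w 0.782 F [ 0.5 -0.4  0.9] zaxis [ 0.002 -0.    -1.   ]
SHIFT [ 0.4 -2.4  3.5] turn -0.0 (lin 4)
```

View pics/s11c.png

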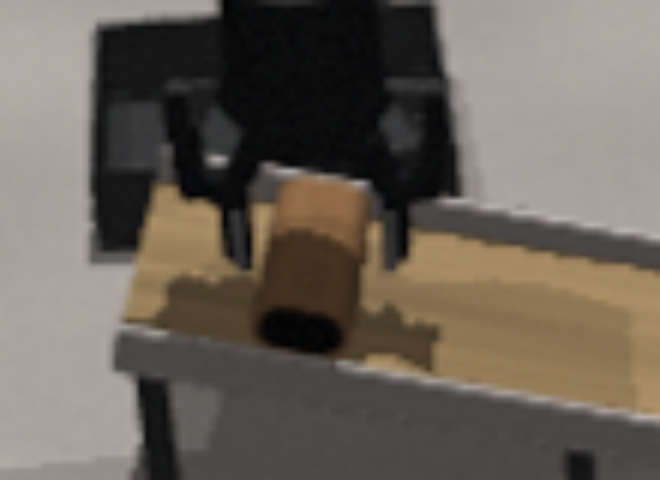

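Request:
move_arm(
  steps=[
    [0,-1,3,0,78],
    [0,-1,3.5,0,70],
    [0,-1,3.5,0,40],
    [0,-1,3.5,0,35],
    [0,-1,3.5,0,35],
    [0,-1,3.5,0,35],
    [0,-1,3.5,0,35],
  ],
  newtons=30,
)

```text
time: 18.95
tool_pos: [0.4944, 0.019, 0.098]
tcp_rot: [2.327, 2.11, 0.0]
wrist_force: [-1.7, -0.9, 2.4]
width: 0.566
```

Request:
move_arm(
  steps=[
    [0,0,-8,0,35],
    [0,0,-20,0,35],
    [0,0,-40,0,35],
    [0,0,-60,0,35],
    [0,0,-60,0,35],
    [0,0,-60,0,35],
  ],
)

```text
time: 19.55
tool_pos: [0.4947, 0.019, 0.1584]
tcp_rot: [2.326, 2.109, 0.002]
wrist_force: [0.2, 0.0, -0.6]
width: 0.567
```

```bash
python3 -c "
from h import *
go(.465,.284,.2,-2)
cam('side','s12.png');cam('wrist','w12.png')
a=cv2.imread('pics/s12.png');cv2.imwrite('pics/s12c.png',cv2.resize(a[150:300,200:420],None,fx=3.5,fy=3.5))"
```

```text
t=19.55 pos [0.4947 0.019  0.1584] az -5.6 q6 0.09 w 0.567 F [ 0.2  0.  -0.6] zaxis [ 0.002 -0.    -1.   ]
SHIFT [260.9 -55.4 -41.6] turn -3.6 (lin 270)
```

View pics/s12c.png

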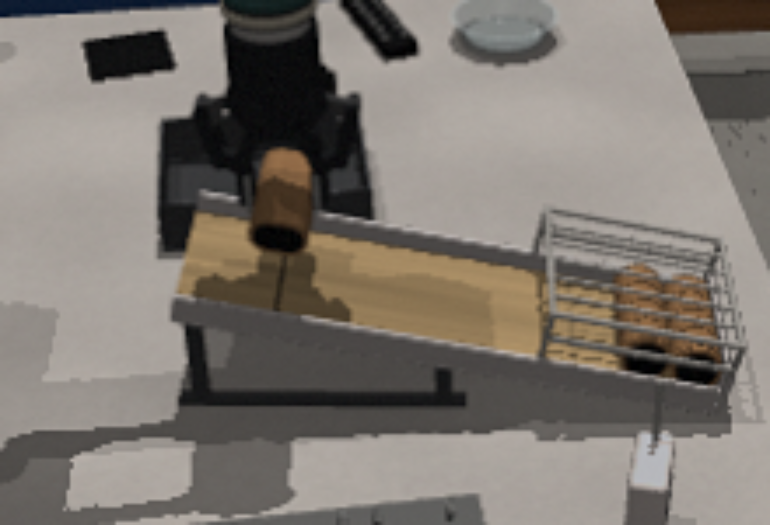

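View pics/w12.png

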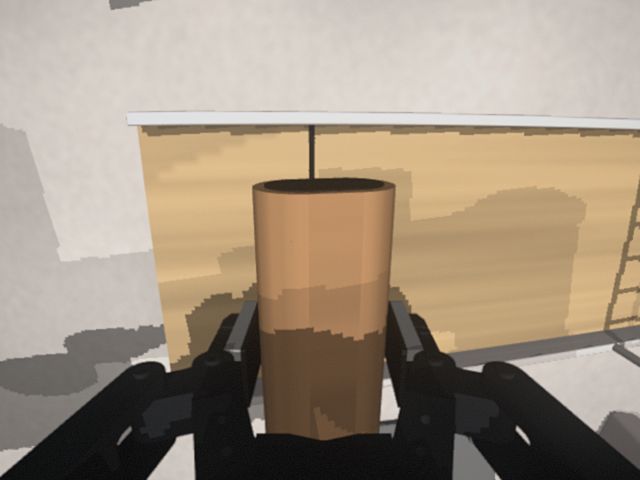

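Request:
move_arm(
  steps=[
    [0,0,-40,0,35],
    [35,-8,-50,0,35],
    [80,-17,-50,-2,35],
    [125,-27,-50,-4,35],
    [170,-37,-50,-6,35],
    [215,-46,-50,-7.2,35],
    [250,-53,-50,-7.2,35],
    [260,-55,-40,-7.2,35],
    [260,-55,0,-7.2,35],
    [260,-55,45,-7.2,35],
    [260,-55,60,-7.2,35],
    [260,-55,60,-7.2,35],
  ],
)

```text
time: 20.85
tool_pos: [0.4618, 0.2808, 0.0936]
tcp_rot: [-2.189, -2.25, 0.014]
wrist_force: [-0.6, 0.2, -1.5]
width: 0.564
```

```bash
python3 -c "
from h import *
go(.465,.283,.016,1.6)
cam('wrist','w13.png')"
```

```text
t=20.85 pos [0.4618 0.2808 0.0936] az 1.6 q6 0.47 w 0.564 F [-0.6  0.2 -1.5] zaxis [-0.008 -0.005 -1.   ]
SHIFT [ 2.5  3.9 77.6] turn -0.0 (lin 78)
```

View pics/w13.png

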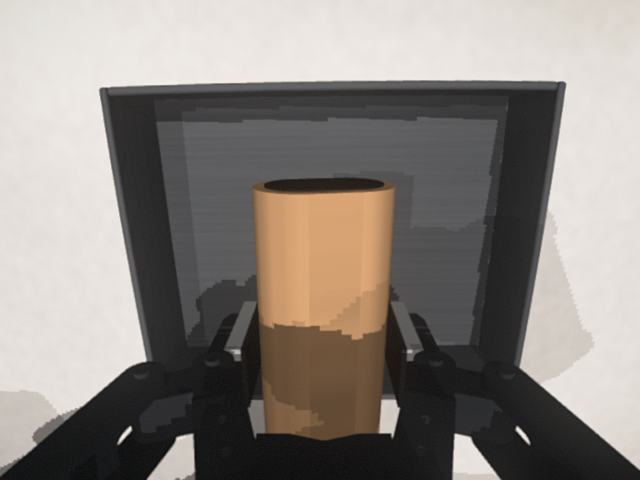

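The core is centred over the tray (tray u 105–560, core u=325). I lower and release it.

Request:
move_arm(
  steps=[
    [2,3,35,0,35],
    [2,3,60,0,35],
    [2,3,70,0,35],
    [2,3,74,0,35],
    [2,3,75,0,35],
    [2,3,75,0,35],
    [2,3,75,0,70],
    [2,3,74,0,80],
    [2,3,73,0,80],
    [2,3,50,0,80],
    [2,3,10,0,80],
    [2,3,-40,0,80],
    [2,3,-90,0,80],
    [2,3,-120,0,80],
    [2,3,-120,0,80],
    [2,3,-120,0,80],
  ],
)

```text
time: 22.5
tool_pos: [0.4683, 0.2855, 0.219]
tcp_rot: [2.19, 2.252, 0.004]
wrist_force: [-0.6, 0.1, -0.6]
width: 0.803
```

```bash
python3 -c "
from h import *
go(.465,.283,.2,1.6)
cam('wrist','w14.png');cam('top','t14.png')
a=cv2.imread('pics/t14.png');cv2.imwrite('pics/t14c.png',cv2.resize(a[110:330,110:430],None,fx=2.4,fy=2.4))"
```

```text
t=22.50 pos [0.4683 0.2855 0.219 ] az 1.6 q6 0.47 w 0.803 F [-0.6  0.1 -0.6] zaxis [ 0.002  0.001 -1.   ]
SHIFT [-2.4 -3.4 19. ] turn 0.0 (lin 19)
```

View pics/w14.png

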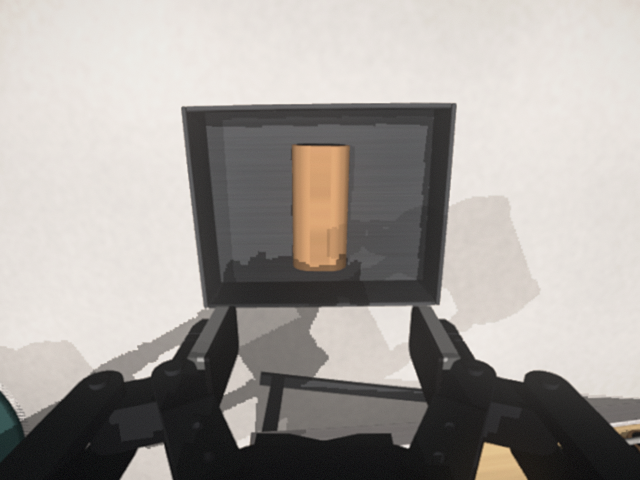

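View pics/t14c.png

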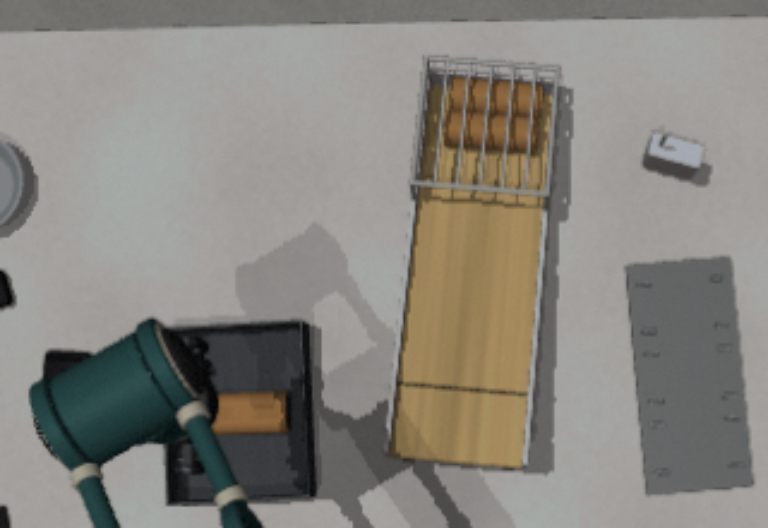

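The squashed core lies in the tray at (320,205) in the wrist view. Both round cores rest in the bay at (495,95) and (493,130) in the crop, the chime and mouse are in place, and the arm is clear.

```bash
python3 -c "
from h import *
print(bot.finish_job())"
```

```text
the job is handed in; nothing more can be done
None
```

I tested all three cores at the black line and handed the job in; the clock stood at about 22.5 s of the 72 s allowed.

- **Round cores:** the middle and near ones rolled down by themselves after release and came to rest one behind the other in the bay.
- **Squashed core:** the far one stayed where I let it go, about 4 mm below the line. I picked it off again and left it flat near the middle of the scrap tray.
- **Last checks:** the final wrist and top pictures show both round cores in the bay and the squashed one in the tray. The gripper was open and clear at a height of 0.22 m, with no force on the wrist. The chime box looked unmoved and the visible edge of the mouse was in place; the notebook was outside that last crop, but the arm never worked near it.
- **Disagreements:** position readings were up to about 4 mm off my targets, so I lowered in small steps until contact. The squashed core touched the board with 8.6 N as I set it down, and I backed off 1 mm before releasing it. I did not measure the final positions of the cores in numbers, only checked them in the pictures.

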